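# Lay out slab-glass pieces on their pattern cards

## Robot

A 6-joint arm with a two-finger parallel gripper is mounted at the origin on the work surface. World frame = base frame: x ahead of the robot, y to its left, z up, the work surface at z = 0. Lengths are in m, angles in rad, forces in N, time in s.
With the tool pointing down it reaches from about 0.375 to 0.9 m from the base axis. Payload 3.1 kg.
Tool frame: the origin (TCP) lies at the very end of the fingers, on their centre line; the grasp point (between the pads) lies 19 mm behind it (manip.pinch_z is the distance from the TCP to the grasp point, in m); z points along the fingers, y is the direction in which the jaws open and shut (so a half turn about z gives the same grasp; the last joint's range is limited). The gripper opens to 85 mm and grips with 20 to 120 N. Pads are 22 mm wide; open, the fingers measure 114 mm over their backs; the gripper's body (76 mm by 85 mm) begins 54 mm behind the grasp point. The pads swing forward as they close: fully open they stand 13 mm farther back than shut.
Start: joints at [-1.456, 0.527, 1.433, -0, 1.181, -0.178], TCP at [0.181, -0.598, 0.231] pointing down, gripper open.
Joint ranges: [-3.08, 3.08], [-0.75, 2.2], [0.22, 2.44], [-1.43, 4.57], [0, 2.65], [-2.85, 2.85]. Speed limits (rad/s): [2.79, 2.79, 3.14, 3.14, 3.14, 3.14].

## Interface

Orientations are given as a unit quaternion [x, y, z, w].
In Python, from station import manip gives the robot as it stands.
- The arm moves only by the tool drive_tool, never from a script. Its argument "increments" is a list of rows, each a list of 7 numbers: the closure in counts, from 0 (fully open) to 255 (shut), then the shift along the tool's x, y, z in cm, then the turn, a rotation vector about the tool's x, y, z in rad. A call has 1 to 20 rows; each row is the pose to reach, as a shift and turn from the pose commanded when the call began, along the tool's axes at that moment; what a row does not reach only later rows make up. A row lasts 1/10 s, in which the tool goes at most 50 mm and 8.59 degrees, less where a joint would pass 70% of its speed; a pose out of reach is approached as far as the arm can. A call with a gripper value outside its range is refused whole. The fingers move at their own pace and stop on an object; "force" is the grip in N (left out, the last holds). Time passes only in rows, so rows that repeat a pose let the fingers close. It gives the time, the measured TCP pose, the force and the opening at its end, in the units of the state.
- manip.sense(): the state, without advancing time (a new reading comes with each control period).
- manip.snapshot(name): name is "scene" or "top"; returns the picture (400x640x3 uint8, red, green, blue); there is no depth.
- manip.camera_model(name): a dict with "mtx" (3x3 intrinsics, pixels), "k1" (the pictures are not rectified: a ray, as slopes to the right and down, at radius r is drawn at 1 + k1 r^2 times it, then the intrinsics apply), "cam_to_world" (4x4, takes a point from camera to world coordinates). Camera axes: x right, y down, z forward; pixel columns grow to the right and rows downward; lengths in m; the calibration is good to about 2 mm. A picture is of the moment at which its call begins. camera_model takes no time and is no camera call.
- manip.sign_off(): hands the job in, once; it reports no verdict.
The state is a dict: "t": time; "q": joint angles; "qd": joint speeds; "tau": joint torques, N m; "tcp_pos": TCP position; "tool_rot": TCP orientation; "force": force on the tool from outside, world axes, zero at the start; "ft_torque": the same for the moment, N m; "finger_gap": opening from 0.0 (shut) to 1.0 (fully open).
Only numpy, scipy, OpenCV 4.12 (cv2) and the standard library are available. Lean on these libraries where they do the work, as an engineer would, in place of code of your own. Each camera call takes 0.05 s, during which the arm holds its last target. There are 200 camera calls.

## Task

The slab-glass pieces have been cut for a panel: lay each of the five on the cardboard pattern card whose outline has its shape and size, flat, centred in the outline and, for the bars, turned to line up with it. It is glass, so set each piece down gently and do not drop any.

Things in the scene. Friction and masses are not known exactly. Their poses are not given: they have to be found in the camera images.
- large_disc: Loose piece of thick dark green slab glass: large round piece, 60 mm diameter, 20 mm thick, about 140 g, lying flat on the white layout board (board top 6 mm above the table). Origin: centre of its underside, z up.
- small_disc: Loose piece of thick dark green slab glass: small round piece, 42 mm diameter, 20 mm thick, about 70 g, lying flat on the white layout board (board top 6 mm above the table). Origin: centre of its underside, z up.
- square_bar: Loose piece of thick dark green slab glass: straight bar with square-cut ends, a plain rectangle, 96 mm long, 40 mm wide, 20 mm thick, about 190 g, lying flat on the white layout board (board top 6 mm above the table). Origin: centre of its underside, z up, x along the length, y across the width.
- round_bar: Loose piece of thick dark green slab glass: bar with half-round ends, 96 mm long overall, 40 mm wide, ends of 20 mm radius, 20 mm thick, about 175 g, lying flat on the white layout board (board top 6 mm above the table). Origin: centre of its underside, z up, x along the length, y across the width.
- pointed_bar: Loose piece of thick dark green slab glass: bar with pointed ends, 96 mm long tip to tip, 40 mm wide, its middle 56 mm straight-sided, each end a 90-degree point, 20 mm thick, about 150 g, lying flat on the white layout board (board top 6 mm above the table). Origin: centre of its underside, z up, x along the length, y across the width.
- card_large_disc: Brown cardboard pattern card, 84 x 84 mm, 2 mm thick, fixed flat on the layout board, with the black outline of the large round piece drawn about its centre in a 3 mm line, inner edge as big as the piece. Origin: centre of its underside, z up. A piece laid on it has its underside 2 mm above this origin.
- card_small_disc: Brown cardboard pattern card, 84 x 84 mm, 2 mm thick, fixed flat on the layout board, with the black outline of the small round piece drawn about its centre in a 3 mm line, inner edge as big as the piece. Origin: centre of its underside, z up. A piece laid on it has its underside 2 mm above this origin.
- card_square_bar: Brown cardboard pattern card, 120 x 64 mm, 2 mm thick, fixed flat on the layout board, with the black outline of the straight bar with square-cut ends drawn about its centre in a 3 mm line, inner edge as big as the piece. Origin: centre of its underside, z up, x along the outline's length, y across it. A piece laid on it has its underside 2 mm above this origin.
- card_round_bar: Brown cardboard pattern card, 120 x 64 mm, 2 mm thick, fixed flat on the layout board, with the black outline of the bar with half-round ends drawn about its centre in a 3 mm line, inner edge as big as the piece. Origin: centre of its underside, z up, x along the outline's length, y across it. A piece laid on it has its underside 2 mm above this origin.
- card_pointed_bar: Brown cardboard pattern card, 120 x 64 mm, 2 mm thick, fixed flat on the layout board, with the black outline of the bar with pointed ends drawn about its centre in a 3 mm line, inner edge as big as the piece. Origin: centre of its underside, z up, x along the outline's length, y across it. A piece laid on it has its underside 2 mm above this origin.
Things that resemble listed ones, but are neither listed nor needed, are in the scene too. Leave any orange or yellow look-alike of the square_bar alone.

How it is judged:
By the outcome, as a careful person would: the job done as asked, in the order asked, and still so for the second after the job is handed in, with the robot touching nothing.
It also fails if it takes over 134 s, if anything falls off the work surface, if the arm or the gripper's body presses on something with over 40 N, if the wrist force passes 120 N, or if a joint passes its speed limit or range.

## Working session

There is one attempt and no reset: what is moved stays moved. The work goes in short steps, Python scripts to look and compute and a tool call to move; the robot and the scene stay as the last step left them, time stands still between calls to the robot, and variables do not carry over. Pictures are saved under pics/ and viewed, about 12 in all and at most 16, crops included, and the job is handed in when it is done.

Besides the shell and the picture viewer there is one more tool, called after ">>>" in YAML: its name, and indented under it one key for each argument. drive_tool: Moves the arm, as the interface text tells. Its arguments: {"type":"object","properties":{"increments":{"type":"array","items":{"type":"array","items":{"type":"number"}}},"force":{"type":"number"}},"required":["increments"]}

```bash
ls; mkdir -p pics
python3 - <<'E'
from station import manip
import cv2
s=manip.sense();print({k:(s[k]) for k in('t','tcp_pos','tool_rot','force','finger_gap')},manip.pinch_z)
for n in('top','scene'):
    cv2.imwrite(f'pics/{n}0.png',manip.snapshot(n)[:,:,::-1]);m=manip.camera_model(n);print(n,m)
E
```

```text
pics
{'t': 0.0, 'tcp_pos': array([ 0.18093152, -0.59747651,  0.23030911]), 'tool_rot': array([ 9.89231249e-01,  1.46356739e-01,  3.68591121e-05, -1.11335712e-03]), 'force': array([ 0.59889889, -0.13253755,  0.40365374]), 'finger_gap': 0.9978832923758161} 0.0187
top {'mtx': array([[384.71398564,   0.        , 324.95159403],
       [  0.        , 384.71398564, 202.99894896],
       [  0.        ,   0.        ,   1.        ]]), 'k1': -0.0392996691163663, 'cam_to_world': array([[ 0.00771595, -0.98670211,  0.1623558 ,  0.22940814],
       [-0.99996315, -0.00822457, -0.00246092,  0.00292236],
       [ 0.0037635 , -0.16233083, -0.98672921,  1.13491405],
       [ 0.        ,  0.        ,  0.        ,  1.        ]])}
scene {'mtx': array([[369.44407044,   0.        , 312.67480627],
       [  0.        , 369.44407044, 196.90612232],
       [  0.        ,   0.        ,   1.        ]]), 'k1': 0.0026566017386910647, 'cam_to_world': array([[-0.38029543,  0.49574982, -0.78077365,  1.17474899],
       [ 0.92457035,  0.22509256, -0.3074134 ,  0.30138265],
       [ 0.0233462 , -0.83878809, -0.54395726,  0.57019956],
       [ 0.        ,  0.        ,  0.        ,  1.        ]])}
```

View pics/top0.png

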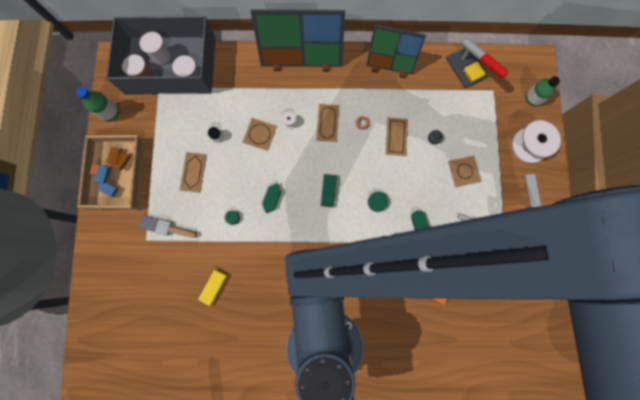

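View pics/scene0.png

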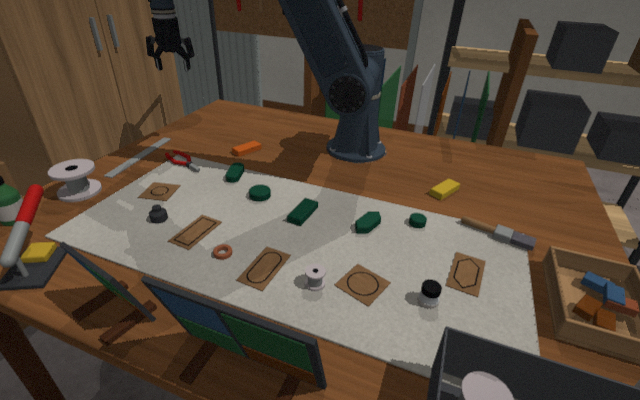

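The top view shows the pieces: small disc (233,217), pointed bar (272,197), square bar (329,190), large disc (378,202) and round bar (420,220), which is half hidden by the arm. The cards are pointed (193,172), large disc (260,134), round bar (328,123), square bar (397,136) and small disc (465,170). The yellow (212,287) and orange (440,300) bars are look-alikes, so I'll leave them.

```bash
cat > h.py <<'E'
import numpy as np, cv2
from station import manip
from scipy.spatial.transform import Rotation as R
def rays(n,px):
    m=manip.camera_model(n);K=m['mtx'];D=np.array([m['k1'],0,0,0.])
    u=cv2.undistortPoints(np.float64(px).reshape(-1,1,2),K,D)[:,0]
    T=m['cam_to_world'];return T[:3,3],np.c_[u,np.ones(len(u))]@T[:3,:3].T
def cast(n,px,z):
    o,d=rays(n,px);return (o+d*((z-o[2])/d[:,2])[:,None])[:,:2]
def rectify(img,n,z,x0=.3,x1=.8,y0=-.6,y1=.6,s=1000):
    # orthophoto of plane z: row=(x1-x)*s, col=(y1-y)*s
    m=manip.camera_model(n);T=np.linalg.inv(m['cam_to_world'])
    r,c=np.mgrid[0:int((x1-x0)*s),0:int((y1-y0)*s)]
    P=np.stack([x1-r/s,y1-c/s,np.full(r.shape,z)],-1).reshape(-1,3)
    uv,_=cv2.projectPoints(P,cv2.Rodrigues(T[:3,:3])[0],T[:3,3],m['mtx'],np.array([m['k1'],0,0,0.]))
    uv=uv.reshape(r.shape+(2,)).astype(np.float32)
    return cv2.remap(img,uv[...,0],uv[...,1],cv2.INTER_CUBIC)
def blobs(img,n,z,kind,amin=800,x1=.8,y1=.6,s=1000):
    o=rectify(img,n,z);f=cv2.cvtColor(o,cv2.COLOR_RGB2HSV);H,S,V=cv2.split(f)
    if kind=='green': k=((H>55)&(H<95)&(S>90)&(V<130))
    else: k=((H>5)&(H<20)&(S>70)&(V<190))
    k=cv2.morphologyEx(k.astype(np.uint8),cv2.MORPH_CLOSE if kind!='green' else cv2.MORPH_OPEN,np.ones((9,9)))
    out=[]
    for c in cv2.findContours(k,cv2.RETR_EXTERNAL,cv2.CHAIN_APPROX_NONE)[0]:
        M=cv2.moments(c)
        if not amin<M['m00']<15000: continue
        cx,cy=M['m10']/M['m00'],M['m01']/M['m00']
        # image (col=-y,row=-x): heading of long axis
        a=.5*np.arctan2(2*M['mu11'],M['mu20']-M['mu02']) # angle of col,row
        h=np.arctan2(-np.cos(a),-np.sin(a)); h=(h+np.pi/2)%np.pi-np.pi/2
        (w)=cv2.minAreaRect(c)
        out.append((x1-cy/s,y1-cx/s,np.degrees(h),M['m00'],tuple(np.round(w[1],0))))
    return o,out
E
python3 - <<'E'
from h import *
im=cv2.imread('pics/top0.png')[:,:,::-1].copy()
for kind,z in(('green',.016),('card',.008)):
    o,b=blobs(im,'top',z,kind)
    print(kind)
    for x in sorted(b,key=lambda q:-q[1]):print('%.4f %.4f %.1f A%.0f'%x[:4],x[4])
cv2.imwrite('pics/ortho0.png',cv2.resize(o[50:480,100:1000],(800,382))[:,:,::-1])
s=cv2.imread('pics/scene0.png')[130:310,120:500];cv2.imwrite('pics/sc.png',cv2.resize(s,(798,378),interpolation=cv2.INTER_CUBIC))
E
```

```text
green
0.3693 0.2728 78.6 A994 (np.float64(33.0), np.float64(36.0))
0.4285 0.1586 -18.2 A2439 (np.float64(36.0), np.float64(83.0))
0.4525 -0.0100 -5.5 A2925 (np.float64(34.0), np.float64(91.0))
0.4202 -0.1562 -58.9 A2256 (np.float64(52.0), np.float64(54.0))
0.3642 -0.2779 18.6 A1756 (np.float64(54.0), np.float64(38.0))
card
0.3265 0.4209 77.5 A1248 (np.float64(83.0), np.float64(18.0))
0.5072 0.3999 -5.8 A6986 (np.float64(62.0), np.float64(117.0))
0.6283 0.2028 -69.0 A6349 (np.float64(82.0), np.float64(81.0))
0.6671 -0.0053 -3.4 A6833 (np.float64(61.0), np.float64(117.0))
0.6683 -0.1126 -40.2 A1346 (np.float64(41.0), np.float64(41.0))
0.6247 -0.2173 -4.1 A6940 (np.float64(62.0), np.float64(117.0))
0.5175 -0.4217 -54.1 A6366 (np.float64(81.0), np.float64(82.0))
```

View pics/ortho0.png

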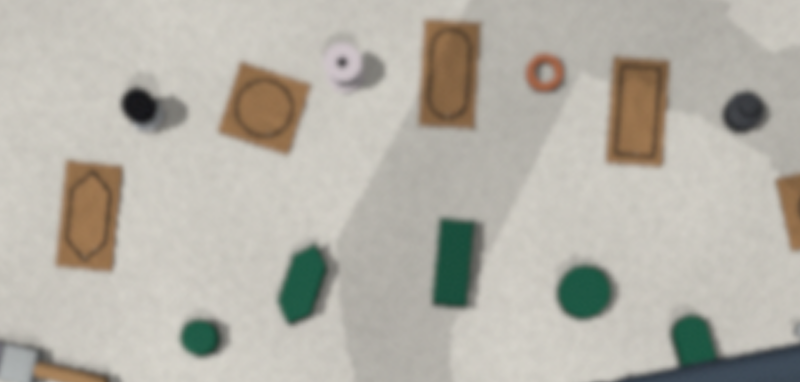

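View pics/sc.png

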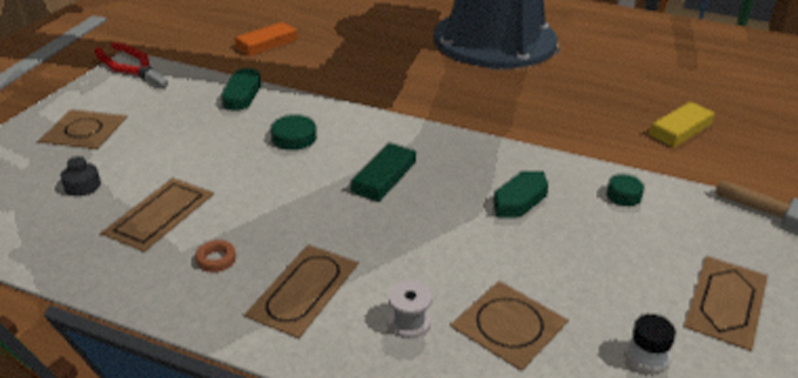

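Confirmed in the crops. In the scene crop: round bar (240,88), large disc (293,130), square bar (385,170), pointed bar (520,193), small disc (625,190). Each card outline is unambiguous. I'll tighten the measurement with half-max chroma thresholds, then move.

```bash
cat >> h.py <<'E'
def fine(img,n,z,x,y,kind,half=.075):
    """centre, heading(deg), rect size by half-level chroma mask near (x,y)"""
    s=2000
    o=rectify(img,n,z,x-half,x+half,y-half,y+half,s).astype(np.float32)
    ch=o[...,1]-o[...,0] if kind=='green' else o[...,0]-o[...,2]
    ch=cv2.GaussianBlur(ch,(0,0),3)
    c0=ch.shape[0]//2
    lev=np.median(ch[c0-15:c0+15,c0-15:c0+15]) ; bg=np.percentile(ch,15)
    k=(ch>(lev+bg)/2).astype(np.uint8)
    cs=cv2.findContours(k,cv2.RETR_EXTERNAL,cv2.CHAIN_APPROX_NONE)[0]
    c=max(cs,key=cv2.contourArea);M=cv2.moments(c)
    cx,cy=M['m10']/M['m00'],M['m01']/M['m00']
    a=.5*np.arctan2(2*M['mu11'],M['mu20']-M['mu02']);h=np.degrees(np.arctan2(-np.cos(a),-np.sin(a)))
    h=(h+90)%180-90
    w=sorted(np.array(cv2.minAreaRect(c)[1])/s*1000)
    return x+half-cy/s,y+half-cx/s,h,w[0],w[1]
P=dict(small=(.369,.273),point=(.4285,.1586),square=(.4525,-.01),large=(.4202,-.1562),round=(.355,-.28))
C=dict(small=(.5175,-.4217),point=(.5072,.4),square=(.6247,-.2173),large=(.6283,.2028),round=(.6671,-.0053))
def go(x,y,z,psi,base=None):
    s=manip.sense();p=s['tcp_pos'];r=R.from_quat(s['tool_rot'])
    g=R.from_euler('z',psi,degrees=True)*R.from_euler('x',180,degrees=True)
    d=r.inv().apply(np.array([x,y,z])-p)*100;v=(r.inv()*g).as_rotvec()
    ax=r.as_matrix()[:,0];print('psi now %.2f'%np.degrees(np.arctan2(ax[1],ax[0])),'shift cm',np.round(d,2),'turn',np.round(v,4))
E
python3 - <<'E'
from h import *
im=cv2.imread('pics/top0.png')[:,:,::-1].copy()
for k in P:
    print(k,'piece %.4f %.4f %.1f  %.0fx%.0f'%fine(im,'top',.016,*P[k],'green'),' card %.4f %.4f %.1f  %.0fx%.0f'%fine(im,'top',.008,*C[k],'card'))
r=fine(im,'top',.016,*P['square'],'green')
go(r[0],r[1],.10,r[2])
E
```

```text
small piece 0.3691 0.2737 80.1  36x38  card 0.5171 -0.4218 -71.6  82x83
point piece 0.4287 0.1593 -18.3  38x86  card 0.5070 0.4003 -5.7  62x117
square piece 0.4528 -0.0096 -5.4  37x93  card 0.6239 -0.2170 -4.0  62x117
large piece 0.4203 -0.1559 -54.0  55x57  card 0.6284 0.2029 -61.3  82x82
round piece 0.3649 -0.2778 19.0  39x54  card 0.6675 -0.0048 -2.7  62x119
psi now 16.83 shift cm [ 43.04 -48.38  13.15] turn [-0.002   0.      0.3877]
```

>>> drive_tool:
  increments:
    - [0,43.04,-48.38,13.1,0,0,0.388]
    - [0,43.04,-48.38,13.1,0,0,0.388]
    - [0,43.04,-48.38,13.1,0,0,0.388]
    - [0,43.04,-48.38,13.1,0,0,0.388]
    - [0,43.04,-48.38,13.1,0,0,0.388]
    - [0,43.04,-48.38,13.1,0,0,0.388]
    - [0,43.04,-48.38,13.1,0,0,0.388]
    - [0,43.04,-48.38,13.1,0,0,0.388]
    - [0,43.04,-48.38,13.1,0,0,0.388]
    - [0,43.04,-48.38,13.1,0,0,0.388]
    - [0,43.04,-48.38,13.1,0,0,0.388]
    - [0,43.04,-48.38,13.1,0,0,0.388]
    - [0,43.04,-48.38,13.1,0,0,0.388]
    - [0,43.04,-48.38,13.1,0,0,0.388]
    - [0,43.04,-48.38,13.1,0,0,0.388]
    - [0,43.04,-48.38,13.1,0,0,0.388]
    - [0,43.04,-48.38,13.1,0,0,0.388]
    - [0,43.04,-48.38,13.1,0,0,0.388]
  force: 60

```text
t: 1.9
tcp_pos: [0.4526, -0.012, 0.1006]
tool_rot: [0.999, -0.048, 0.0, 0.0]
force: [-0.1, -0.1, -0.4]
finger_gap: 0.999
```

Run:
```python
from h import *
s=manip.sense();print(s['t'],s['tcp_pos'],s['q'],np.abs(s['qd']).max())
go(.4528,-.0096,.05,-5.4)
o=manip.snapshot('top');cv2.imwrite('pics/top1.png',o[:,:,::-1])
for k in ('round','small','large','point'):
    print(k,'%.4f %.4f %.1f  %.0fx%.0f'%fine(o,'top',.016,*P[k],'green',.06))
o=manip.snapshot('scene');cv2.imwrite('pics/scene1.png',cv2.resize(o[80:280,200:460],(780,600),interpolation=cv2.INTER_CUBIC)[:,:,::-1])
```

```text
1.9 [ 0.45264925 -0.01196865  0.10061273] [-2.74018192e-01  5.33336824e-01  1.97464648e+00 -1.95755022e-04
  6.33274761e-01  1.39394083e+00] 0.002697694949612347
psi now -5.56 shift cm [-0.01 -0.24  5.06] turn [ 0.0002 -0.0003 -0.0028]
round 0.3476 -0.2824 16.6  38x92
small 0.3706 0.2752 -48.1  120x120
large 0.4206 -0.1560 -39.1  56x56
point 0.4440 0.1553 73.7  105x119
```

View pics/scene1.png

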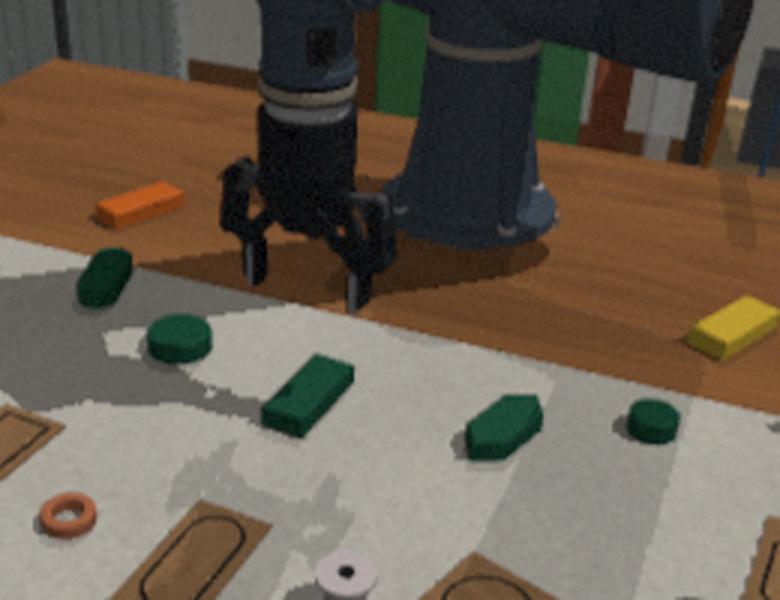

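>>> drive_tool:
  increments:
    - [0,0,-0.24,3,0,0,-0.003]
    - [0,0,-0.24,6,0,0,-0.003]
    - [0,0,-0.24,8,0,0,-0.003]
    - [0,0,-0.24,9.2,0,0,-0.003]
    - [0,0,-0.24,9.2,0,0,-0.003]
    - [0,0,-0.24,9.2,0,0,-0.003]

```text
t: 2.6
tcp_pos: [0.4533, -0.0084, 0.0086]
tool_rot: [0.999, -0.046, 0.0, 0.0]
force: [0.3, 0.4, 0.2]
finger_gap: 0.998
```

>>> drive_tool:
  increments:
    - [255,0,0,0,0,0,0]
    - [255,0,0,0,0,0,0]
    - [255,0,0,0,0,0,0]
    - [255,0,0,0,0,0,0]
    - [255,0,0,0,0,0,0]
    - [255,0,0,0,0,0,0]
    - [255,0,0,0,0,0,0]
    - [255,0,0,0,0,0,0]
    - [255,0,0,0,0,0,0]
    - [255,0,0,0,0,0,0]
  force: 50

```text
t: 3.6
tcp_pos: [0.4535, -0.0081, 0.0092]
tool_rot: [0.999, -0.046, 0.001, 0.0]
force: [-0.3, -0.3, 6.1]
finger_gap: 0.453
```

Run:
```python
from h import *
for i in range(3):
    s=manip.sense();print(s['t'],s['tcp_pos'],s['force'],s['finger_gap'],s['q'][5])
go(.6239,-.2170,.06,-4.0)
```

```text
3.6 [ 0.4535229  -0.00812258  0.00922775] [-0.2815513  -0.25470674  6.10985516] 0.4525491944600498 1.3967246698900078
3.6 [ 0.4535229  -0.00812258  0.00922775] [-0.2815513  -0.25470674  6.10985516] 0.4525491944600498 1.3967246698900078
3.6 [ 0.4535229  -0.00812258  0.00922775] [-0.2815513  -0.25470674  6.10985516] 0.4525491944600498 1.3967246698900078
psi now -5.22 shift cm [18.88 19.25 -5.04] turn [ 0.0003 -0.0016 -0.0214]
```

>>> drive_tool:
  increments:
    - [255,0,0,-1.5,0,0,0]
    - [255,0,0,-4,0,0,0]
    - [255,0,0,-7,0,0,0]
    - [255,2,2,-7,0,0,-0.02]
    - [255,4,4.1,-7,0,0,-0.02]
    - [255,6.3,6.4,-7,0,0,-0.02]
    - [255,8.6,8.8,-7,0,0,-0.02]
    - [255,10.9,11.1,-7,0,0,-0.02]
    - [255,13.1,13.4,-7,0,0,-0.02]
    - [255,15.3,15.6,-7,0,0,-0.02]
    - [255,17.2,17.6,-7,0,0,-0.02]
    - [255,18.3,18.7,-7,0,0,-0.02]
    - [255,18.9,19.25,-7,0,0,-0.02]
    - [255,18.9,19.25,-7,0,0,-0.02]
    - [255,18.9,19.25,-7,0,0,-0.02]
    - [255,18.9,19.25,-7,0,0,-0.02]

```text
t: 5.2
tcp_pos: [0.6227, -0.2157, 0.0781]
tool_rot: [0.999, -0.035, -0.001, -0.001]
force: [0.1, 0.3, -2.0]
finger_gap: 0.458
```

```bash
cat > chk.py <<'E'
from h import *
import sys
# chk.py tag tx ty tz psi : state, remaining shift, picture of the held piece in scene
s=manip.sense();print(s['t'],np.round(s['tcp_pos'],4),np.round(s['force'],1),round(s['finger_gap'],3),'q6 %.2f'%s['q'][5])
go(*map(float,sys.argv[1:5]))
E
python3 chk.py .6239 -.2170 .0105 -4.0
python3 - <<'E'
from h import *
o=manip.snapshot('scene');m=manip.camera_model('scene')
cv2.imwrite('pics/scene2.png',cv2.resize(o[100:300,90:350],(780,600),interpolation=cv2.INTER_CUBIC)[:,:,::-1])
E
```

```text
5.2 [ 0.6227 -0.2157  0.0781] [ 0.1  0.3 -2. ] 0.458 q6 1.14
psi now -4.04 shift cm [0.14 0.13 6.76] turn [-0.001   0.0018 -0.0006]
```

View pics/scene2.png

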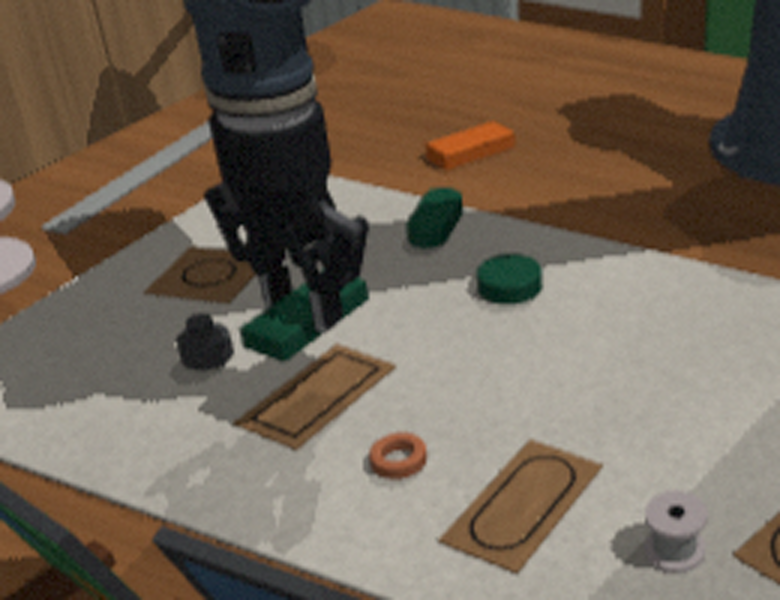

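>>> drive_tool:
  increments:
    - [255,0.16,0.1,0,0,0,0]
    - [255,0.16,0.1,2,0,0,0]
    - [255,0.16,0.1,4,0,0,0]
    - [255,0.16,0.1,5.3,0,0,0]
    - [255,0.16,0.1,6,0,0,0]
    - [255,0.16,0.1,6.3,0,0,0]
    - [255,0.16,0.1,6.5,0,0,0]
    - [255,0.16,0.1,6.6,0,0,0]
    - [255,0.16,0.1,6.6,0,0,0]

```text
t: 6.15
tcp_pos: [0.6257, -0.2183, 0.0129]
tool_rot: [0.999, -0.036, 0.0, 0.0]
force: [-0.3, -0.5, -1.1]
finger_gap: 0.452
```

```bash
python3 chk.py .6246 -.2170 .0112 -4.0
```

```text
6.15 [ 0.6257 -0.2183  0.0129] [-0.3 -0.5 -1.1] 0.452 q6 1.14
psi now -4.08 shift cm [-0.12 -0.12  0.17] turn [ 0.0004 -0.0009 -0.0014]
```

>>> drive_tool:
  increments:
    - [255,-0.07,-0.07,0.05,0,0,0]
    - [255,-0.07,-0.07,0.1,0,0,0]
    - [255,-0.07,-0.07,0.14,0,0,0]
    - [255,-0.07,-0.07,0.14,0,0,0]

```text
t: 6.55
tcp_pos: [0.6247, -0.2174, 0.0113]
tool_rot: [0.999, -0.036, 0.0, 0.0]
force: [-0.9, 0.5, 0.2]
finger_gap: 0.457
```

```bash
python3 chk.py .6246 -.2170 .0112 -4.0
```

```text
6.55 [ 0.6247 -0.2174  0.0113] [-0.9  0.5  0.2] 0.457 q6 1.14
psi now -4.08 shift cm [-0.01 -0.04  0.01] turn [ 0.     -0.0002 -0.0014]
```

>>> drive_tool:
  increments:
    - [255,0,0,0.05,0,0,0]
    - [130,0,0,0.05,0,0,0]
    - [110,0,0,0.05,0,0,0]
    - [60,0,0,0.05,0,0,0]
    - [0,0,0,0.05,0,0,0]
    - [0,0,0,0.05,0,0,0]
    - [0,0,0,0.05,0,0,0]
    - [0,0,0,0.05,0,0,0]
    - [0,0,0,-2,0,0,0]
    - [0,0,0,-5,0,0,0]
    - [0,0,0,-9,0,0,0]
    - [0,0,0,-9,0,0,0]

```text
t: 7.75
tcp_pos: [0.6285, -0.2193, 0.1069]
tool_rot: [0.999, -0.035, 0.005, 0.003]
force: [1.1, -0.9, -0.5]
finger_gap: 1.005
```

```bash
python3 chk.py .3476 -.2824 .1 16.6
```

```text
7.75 [ 0.6285 -0.2193  0.1069] [ 1.1 -0.9 -0.5] 1.005 q6 1.14
psi now -4.07 shift cm [-27.58   8.28   0.43] turn [ 0.0068 -0.0098 -0.3607]
```

>>> drive_tool:
  increments:
    - [70,-3,0.9,0.4,0,0,-0.05]
    - [70,-7,2.1,0.4,0,0,-0.1]
    - [70,-11,3.3,0.4,0,0,-0.17]
    - [70,-15,4.5,0.4,0,0,-0.24]
    - [70,-19,5.7,0.4,0,0,-0.3]
    - [70,-23,6.9,0.4,0,0,-0.36]
    - [70,-26,7.8,0.4,0,0,-0.361]
    - [70,-27.58,8.28,0.4,0,0,-0.361]
    - [70,-27.58,8.28,0.4,0,0,-0.361]
    - [70,-27.58,8.28,0.4,0,0,-0.361]
    - [70,-27.58,8.28,0.4,0,0,-0.361]
    - [70,-27.58,8.28,0.4,0,0,-0.361]

```text
t: 8.95
tcp_pos: [0.3447, -0.2804, 0.0969]
tool_rot: [0.989, 0.145, 0.0, 0.0]
force: [0.5, -0.3, 0.4]
finger_gap: 0.728
```

```bash
python3 chk.py .3476 -.2824 .008 16.6
python3 - <<'E'
from h import *
o=manip.snapshot('top')
cv2.imwrite('pics/top2.png',cv2.resize(o[90:260,330:530],(700,595),interpolation=cv2.INTER_CUBIC)[:,:,::-1])
print('sq piece %.4f %.4f %.1f  %.0fx%.0f'%fine(o,'top',.018,.6246,-.217,'green',.05))
s=manip.sense();print(s['tcp_pos'])
E
```

```text
8.95 [ 0.3447 -0.2804  0.0969] [ 0.5 -0.3  0.4] 0.728 q6 0.34
psi now 16.68 shift cm [0.22 0.27 8.89] turn [ 0.0008 -0.0004  0.0015]
sq piece 0.6265 -0.2201 -76.7  99x99
[ 0.34456208 -0.28024235  0.09686413]
```

View pics/top2.png

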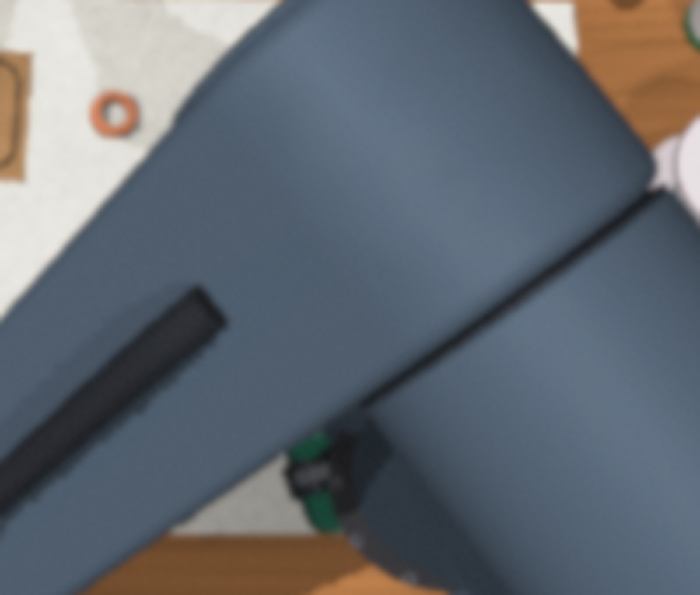

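The arm hides the square bar here, so I'll check it later. The gripper is over the round bar, so I'll descend.

>>> drive_tool:
  increments:
    - [70,0.22,0.27,2,0,0,0]
    - [70,0.22,0.27,5,0,0,0]
    - [70,0.22,0.27,7.5,0,0,0]
    - [70,0.22,0.27,8.5,0,0,0]
    - [70,0.22,0.27,8.8,0,0,0]
    - [70,0.22,0.27,8.8,0,0,0]
    - [70,0.22,0.27,8.8,0,0,0]

```text
t: 9.7
tcp_pos: [0.347, -0.2827, 0.0097]
tool_rot: [0.989, 0.145, 0.0, 0.001]
force: [0.5, -0.4, -0.1]
finger_gap: 0.726
```

>>> drive_tool:
  increments:
    - [255,0,0,0,0,0,0]
    - [255,0,0,0,0,0,0]
    - [255,0,0,0,0,0,0]
    - [255,0,0,0,0,0,0]
    - [255,0,0,0,0,0,0]
    - [255,0,0,0,0,0,0]
    - [255,0,0,0,0,0,0]
    - [255,0,0,0,0,0,0]

```text
t: 10.5
tcp_pos: [0.3467, -0.2824, 0.01]
tool_rot: [0.99, 0.144, 0.0, 0.001]
force: [0.8, 1.1, 5.5]
finger_gap: 0.458
```

```bash
python3 chk.py .6675 -.0048 .08 -2.9
```

```text
10.5 [ 0.3467 -0.2824  0.01  ] [0.8 1.1 5.5] 0.458 q6 0.35
psi now 16.60 shift cm [ 38.68 -17.43  -7.  ] turn [ 0.0011 -0.0007  0.3404]
```

>>> drive_tool:
  increments:
    - [255,0,0,-1.5,0,0,0]
    - [255,0,0,-4,0,0,0]
    - [255,0,0,-7,0,0,0]
    - [255,2,-0.9,-7,0,0,0.02]
    - [255,5,-2.2,-7,0,0,0.05]
    - [255,8.5,-3.8,-7,0,0,0.08]
    - [255,12,-5.4,-7,0,0,0.12]
    - [255,15.5,-7,-7,0,0,0.16]
    - [255,19,-8.6,-7,0,0,0.2]
    - [255,22.5,-10.2,-7,0,0,0.24]
    - [255,26,-11.7,-7,0,0,0.28]
    - [255,29.5,-13.3,-7,0,0,0.31]
    - [255,33,-14.9,-7,0,0,0.34]
    - [255,36,-16.3,-7,0,0,0.34]
    - [255,38,-17.2,-7,0,0,0.341]
    - [255,38.6,-17.45,-7,0,0,0.341]
    - [255,38.6,-17.45,-7,0,0,0.341]
    - [255,38.6,-17.45,-7,0,0,0.341]
    - [255,38.6,-17.45,-7,0,0,0.341]

```text
t: 12.4
tcp_pos: [0.6652, -0.0058, 0.0787]
tool_rot: [1.0, -0.026, -0.001, 0.0]
force: [-0.3, -0.0, -3.1]
finger_gap: 0.455
```

```bash
python3 chk.py .6667 -.0048 .012 -3
python3 - <<'E'
from h import *
o=manip.snapshot('top')
cv2.imwrite('pics/top3.png',o[:,:,::-1])
print('sq piece %.4f %.4f %.1f  %.0fx%.0f'%fine(o,'top',.018,.6246,-.217,'green',.06))
E
```

```text
12.4 [ 0.6652 -0.0058  0.0787] [-0.3 -0.  -3.1] 0.455 q6 1.45
psi now -3.01 shift cm [ 0.16 -0.11  6.67] turn [ 0.0001  0.0019 -0.0002]
sq piece 0.6246 -0.2177 -4.7  40x98
```

View pics/top3.png

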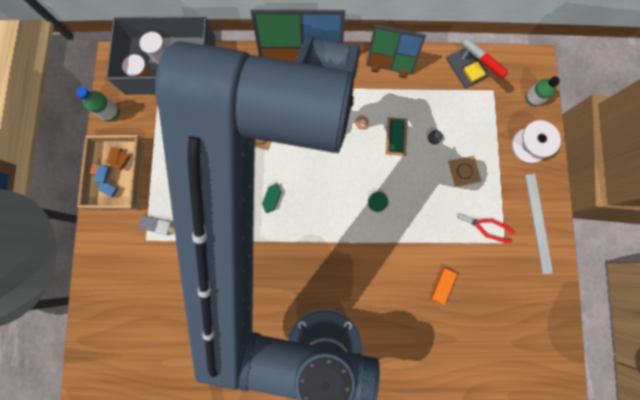

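The square bar at (397,136) sits in its outline, within about 1 mm and 0.7°. Next I'll lower the round bar.

>>> drive_tool:
  increments:
    - [255,0.12,-0.09,0,0,0,0]
    - [255,0.12,-0.09,2,0,0,0]
    - [255,0.12,-0.09,4,0,0,0]
    - [255,0.12,-0.09,5.3,0,0,0]
    - [255,0.12,-0.09,6,0,0,0]
    - [255,0.12,-0.09,6.3,0,0,0]
    - [255,0.12,-0.09,6.45,0,0,0]
    - [255,0.12,-0.09,6.5,0,0,0]
    - [255,0.12,-0.09,6.5,0,0,0]

```text
t: 13.35
tcp_pos: [0.6683, -0.004, 0.0146]
tool_rot: [1.0, -0.026, 0.001, 0.0]
force: [-0.6, -0.1, -2.4]
finger_gap: 0.455
```

```bash
python3 chk.py .6667 -.0048 .0118 -3
```

```text
13.35 [ 0.6683 -0.004   0.0146] [-0.6 -0.1 -2.4] 0.455 q6 1.45
psi now -2.93 shift cm [-0.16  0.09  0.28] turn [ 0.0002 -0.0013  0.0012]
```

>>> drive_tool:
  increments:
    - [255,-0.09,0.05,0.1,0,0,0]
    - [255,-0.09,0.05,0.17,0,0,0]
    - [255,-0.09,0.05,0.22,0,0,0]
    - [255,-0.09,0.05,0.25,0,0,0]
    - [255,-0.09,0.05,0.25,0,0,0]

```text
t: 13.85
tcp_pos: [0.6669, -0.0044, 0.012]
tool_rot: [1.0, -0.026, 0.0, 0.0]
force: [-2.0, 0.7, 3.1]
finger_gap: 0.451
```

```bash
python3 chk.py .6667 -.0048 .0118 -3
```

```text
13.85 [ 0.6669 -0.0044  0.012 ] [-2.   0.7  3.1] 0.451 q6 1.45
psi now -2.93 shift cm [-0.02  0.04  0.02] turn [ 0.0001 -0.0001  0.0013]
```

>>> drive_tool:
  increments:
    - [130,0,0,0,0,0,0]
    - [110,0,0,0,0,0,0]
    - [70,0,0,0,0,0,0]
    - [70,0,0,0,0,0,0]
    - [70,0,0,0,0,0,0]
    - [70,0,0,-1,0,0,0]
    - [70,0,0,-3,0,0,0]
    - [70,0,0,-6,0,0,0]
    - [0,0,0,-8,0,0,0]
    - [0,0,0,-8,0,0,0]
    - [0,0,0,-8,0,0,0]

```text
t: 14.95
tcp_pos: [0.6671, -0.0044, 0.0921]
tool_rot: [1.0, -0.026, 0.001, 0.0]
force: [-0.6, 0.2, -0.6]
finger_gap: 1.003
```

```bash
python3 chk.py .4206 -.1560 .09 -3
```

```text
14.95 [ 0.6671 -0.0044  0.0921] [-0.6  0.2 -0.6] 1.003 q6 1.45
psi now -2.93 shift cm [-23.84  16.4    0.18] turn [ 0.0001 -0.0011  0.0012]
```

>>> drive_tool:
  increments:
    - [0,-3,2.1,0,0,0,0]
    - [0,-6.5,4.5,0,0,0,0]
    - [0,-10,6.9,0,0,0,0]
    - [0,-13.5,9.3,0,0,0,0]
    - [0,-17,11.7,0,0,0,0]
    - [0,-20.5,14.1,0,0,0,0]
    - [0,-22.8,15.7,0,0,0,0]
    - [0,-23.8,16.4,0,0,0,0]
    - [0,-23.8,16.4,0,0,0,0]
    - [0,-23.8,16.4,0,0,0,0]
    - [0,-23.8,16.4,0,0,0,0]

```text
t: 16.05
tcp_pos: [0.4221, -0.1558, 0.0913]
tool_rot: [1.0, -0.025, 0.0, 0.0]
force: [0.7, 0.1, 0.5]
finger_gap: 1.002
```

```bash
python3 chk.py .4204 -.1560 .006 -3
```

```text
16.05 [ 0.4221 -0.1558  0.0913] [0.7 0.1 0.5] 1.002 q6 1.02
psi now -2.86 shift cm [-0.18  0.03  8.53] turn [ 0.0004 -0.001   0.0024]
```

>>> drive_tool:
  increments:
    - [0,-0.14,0.02,2,0,0,0]
    - [0,-0.14,0.02,5,0,0,0]
    - [0,-0.14,0.02,7.5,0,0,0]
    - [0,-0.14,0.02,8.2,0,0,0]
    - [0,-0.14,0.02,8.4,0,0,0]
    - [0,-0.14,0.02,8.4,0,0,0]
    - [0,-0.14,0.02,8.4,0,0,0]

```text
t: 16.75
tcp_pos: [0.4201, -0.1563, 0.0082]
tool_rot: [1.0, -0.025, 0.001, 0.001]
force: [0.4, -0.9, 0.0]
finger_gap: 1.0
```

>>> drive_tool:
  increments:
    - [255,0,0,0,0,0,0]
    - [255,0,0,0,0,0,0]
    - [255,0,0,0,0,0,0]
    - [255,0,0,0,0,0,0]
    - [255,0,0,0,0,0,0]
    - [255,0,0,0,0,0,0]
    - [255,0,0,0,0,0,0]

```text
t: 17.45
tcp_pos: [0.4197, -0.1563, 0.0086]
tool_rot: [1.0, -0.026, 0.001, 0.0]
force: [0.3, 1.3, 8.3]
finger_gap: 0.678
```

```bash
python3 chk.py .6284 .2029 .09 -3
```

```text
17.45 [ 0.4197 -0.1563  0.0086] [0.3 1.3 8.3] 0.678 q6 1.02
psi now -2.94 shift cm [ 19.01 -36.94  -8.15] turn [ 0.0009 -0.0015  0.001 ]
```

>>> drive_tool:
  increments:
    - [255,0,0,-1.5,0,0,0]
    - [255,0,0,-4.5,0,0,0]
    - [255,0,0,-8,0,0,0]
    - [255,1,-2,-9,0,0,0]
    - [255,2.5,-5,-9,0,0,0]
    - [255,4.2,-8.2,-9,0,0,0]
    - [255,5.9,-11.4,-9,0,0,0]
    - [255,7.5,-14.6,-9,0,0,0]
    - [255,9.2,-17.8,-9,0,0,0]
    - [255,10.8,-21,-9,0,0,0]
    - [255,12.5,-24.2,-9,0,0,0]
    - [255,14.1,-27.4,-9,0,0,0]
    - [255,15.8,-30.6,-9,0,0,0]
    - [255,17.4,-33.8,-9,0,0,0]
    - [255,18.5,-36,-9,0,0,0]
    - [255,18.94,-36.94,-9,0,0,0]
    - [255,18.94,-36.94,-9,0,0,0]
    - [255,18.94,-36.94,-9,0,0,0]
    - [255,18.94,-36.94,-9,0,0,0]

```text
t: 19.35
tcp_pos: [0.6265, 0.2016, 0.0972]
tool_rot: [1.0, -0.026, -0.001, 0.0]
force: [-0.1, -1.0, -2.5]
finger_gap: 0.679
```

```bash
python3 chk.py .6277 .2029 .0106 -3
python3 - <<'E'
from h import *
o=manip.snapshot('scene')
cv2.imwrite('pics/scene3.png',cv2.resize(o[130:330,230:490],(780,600),interpolation=cv2.INTER_CUBIC)[:,:,::-1])
E
```

```text
19.35 [0.6265 0.2016 0.0972] [-0.1 -1.  -2.5] 0.679 q6 1.77
psi now -3.01 shift cm [ 0.13 -0.14  8.66] turn [ 0.0007  0.0018 -0.0001]
```

View pics/scene3.png

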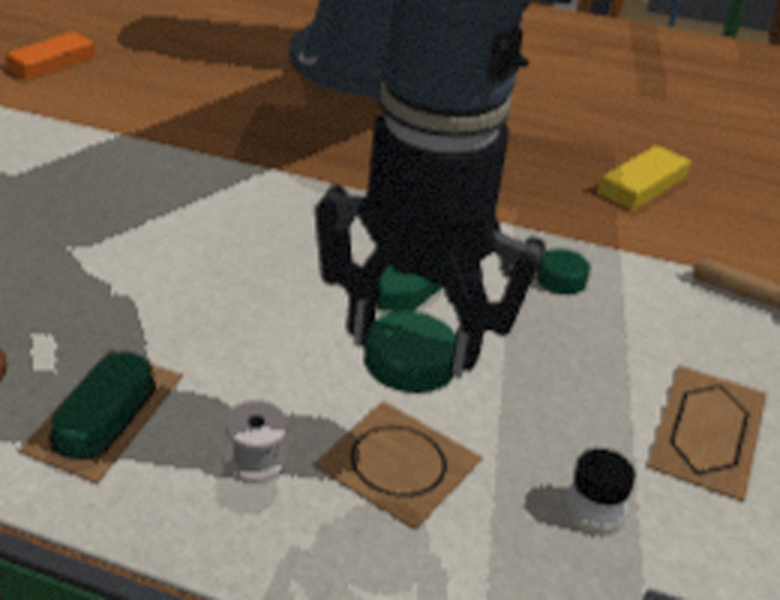

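The large disc is held level over its card. The round bar lies in its outline at (100,405). The neighbouring spool and bottle are clear.

>>> drive_tool:
  increments:
    - [255,0.06,-0.09,1,0,0,0]
    - [255,0.06,-0.09,3,0,0,0]
    - [255,0.06,-0.09,5.5,0,0,0]
    - [255,0.06,-0.09,7.3,0,0,0]
    - [255,0.06,-0.09,8,0,0,0]
    - [255,0.06,-0.09,8.3,0,0,0]
    - [255,0.06,-0.09,8.45,0,0,0]
    - [255,0.06,-0.09,8.45,0,0,0]
    - [255,0.06,-0.09,8.45,0,0,0]

```text
t: 20.3
tcp_pos: [0.6289, 0.2041, 0.0139]
tool_rot: [1.0, -0.026, 0.001, -0.0]
force: [0.4, -0.1, -1.7]
finger_gap: 0.68
```

```bash
python3 chk.py .6277 .2029 .0106 -3
```

```text
20.3 [0.6289 0.2041 0.0139] [ 0.4 -0.1 -1.7] 0.68 q6 1.77
psi now -2.93 shift cm [-0.11  0.12  0.33] turn [-0.0004 -0.0019  0.0011]
```

>>> drive_tool:
  increments:
    - [255,-0.08,0.09,0.12,0,0,0]
    - [255,-0.08,0.09,0.2,0,0,0]
    - [255,-0.08,0.09,0.26,0,0,0]
    - [255,-0.08,0.09,0.3,0,0,0]
    - [255,-0.08,0.09,0.3,0,0,0]

```text
t: 20.8
tcp_pos: [0.6273, 0.2031, 0.0107]
tool_rot: [1.0, -0.026, 0.0, 0.0]
force: [-2.8, -0.7, 5.4]
finger_gap: 0.679
```

```bash
python3 chk.py .6277 .2029 .0106 -3
```

```text
20.8 [0.6273 0.2031 0.0107] [-2.8 -0.7  5.4] 0.679 q6 1.77
psi now -2.93 shift cm [0.04 0.02 0.01] turn [ 0.0001 -0.0001  0.0013]
```

>>> drive_tool:
  increments:
    - [75,0,0,0,0,0,0]
    - [55,0,0,0,0,0,0]
    - [30,0,0,0,0,0,0]
    - [30,0,0,0,0,0,0]
    - [30,0,0,0,0,0,0]
    - [30,0,0,-1,0,0,0]
    - [30,0,0,-3,0,0,0]
    - [50,0,0,-6,0,0,0]
    - [50,0,0,-8,0,0,0]
    - [50,0,0,-8,0,0,0]
    - [50,0,0,-8,0,0,0]

```text
t: 21.9
tcp_pos: [0.6274, 0.2031, 0.0906]
tool_rot: [1.0, -0.026, 0.001, -0.0]
force: [-0.0, 0.5, -0.7]
finger_gap: 0.803
```

```bash
python3 chk.py .4287 .1593 .09 -18.3
```

```text
21.9 [0.6274 0.2031 0.0906] [-0.   0.5 -0.7] 0.803 q6 1.77
psi now -2.93 shift cm [-19.62   5.4    0.04] turn [-0.0004 -0.0011  0.2682]
```

>>> drive_tool:
  increments:
    - [50,-3,0.8,0,0,0,0.05]
    - [50,-6.5,1.8,0,0,0,0.1]
    - [50,-10,2.8,0,0,0,0.15]
    - [50,-13.5,3.7,0,0,0,0.2]
    - [50,-17,4.7,0,0,0,0.25]
    - [50,-19,5.2,0,0,0,0.268]
    - [50,-19.6,5.4,0,0,0,0.268]
    - [50,-19.6,5.4,0,0,0,0.268]
    - [50,-19.6,5.4,0,0,0,0.268]
    - [50,-19.6,5.4,0,0,0,0.268]

```text
t: 22.9
tcp_pos: [0.4308, 0.1594, 0.0898]
tool_rot: [0.987, -0.159, 0.001, -0.0]
force: [0.7, 0.7, 0.0]
finger_gap: 0.8
```

```bash
python3 chk.py .4287 .1593 .009 -18.3;python3 - <<'E'
from h import *
o=manip.snapshot('top');s=manip.snapshot('scene')
cv2.imwrite('pics/top4.png',o[:,:,::-1])
for k in('small','point'):print(k,'%.4f %.4f %.1f  %.0fx%.0f'%fine(o,'top',.016,*P[k],'green',.05))
for k in('large','round','square'):print(k,'%.4f %.4f %.1f  %.0fx%.0f'%fine(o,'top',.018,*C[k],'green',.06))
E
```

```text
22.9 [0.4308 0.1594 0.0898] [0.7 0.7 0. ] 0.8 q6 2.00
psi now -18.29 shift cm [-0.21  0.08  8.08] turn [-0.0009 -0.002   0.0003]
small 0.3647 0.2902 18.4  84x99
point 0.4334 0.1742 0.5  74x99
large 0.6269 0.2025 24.3  58x60
round 0.6687 -0.0054 -3.1  39x96
square 0.6245 -0.2181 -4.1  40x96
```

View pics/top4.png

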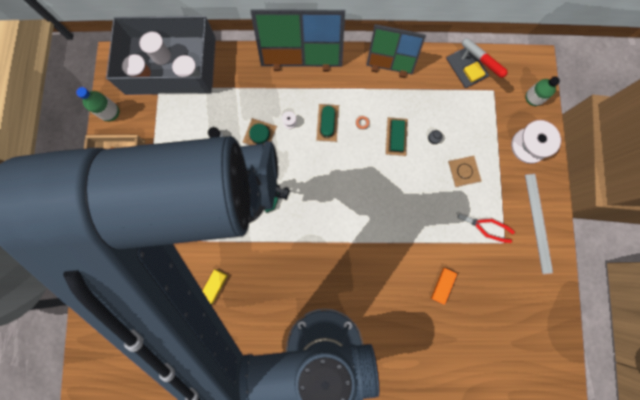

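Large disc (260,133), round bar (328,123) and square bar (397,136) are all placed within about 1.5 mm and 0.4°. Next is the pointed bar.

>>> drive_tool:
  increments:
    - [50,-0.17,0.06,2,0,0,0]
    - [50,-0.17,0.06,5,0,0,0]
    - [50,-0.17,0.06,7,0,0,0]
    - [50,-0.17,0.06,7.8,0,0,0]
    - [50,-0.17,0.06,8.1,0,0,0]
    - [50,-0.17,0.06,8.1,0,0,0]
    - [50,-0.17,0.06,8.1,0,0,0]

```text
t: 23.7
tcp_pos: [0.4276, 0.1593, 0.0096]
tool_rot: [0.987, -0.159, 0.001, -0.0]
force: [-0.4, 0.4, 0.3]
finger_gap: 0.803
```

>>> drive_tool:
  increments:
    - [255,0,0,0,0,0,0]
    - [255,0,0,0,0,0,0]
    - [255,0,0,0,0,0,0]
    - [255,0,0,0,0,0,0]
    - [255,0,0,0,0,0,0]
    - [255,0,0,0,0,0,0]
    - [255,0,0,0,0,0,0]
    - [255,0,0,0,0,0,0]

```text
t: 24.5
tcp_pos: [0.4275, 0.1593, 0.0098]
tool_rot: [0.987, -0.159, 0.001, -0.0]
force: [-0.8, 0.2, 5.3]
finger_gap: 0.454
```

```bash
python3 chk.py .5070 .4003 .08 -5.7
```

```text
24.5 [0.4275 0.1593 0.0098] [-0.8  0.2  5.3] 0.454 q6 2.00
psi now -18.30 shift cm [-1.000e-02 -2.539e+01 -7.000e+00] turn [-0.0006 -0.0017 -0.2199]
```

>>> drive_tool:
  increments:
    - [255,0,0,-1.5,0,0,0]
    - [255,0,0,-4,0,0,0]
    - [255,0,0,-7,0,0,0]
    - [255,0,-2,-7,0,0,-0.02]
    - [255,0,-5,-7,0,0,-0.05]
    - [255,0,-8.5,-7,0,0,-0.08]
    - [255,0,-12,-7,0,0,-0.12]
    - [255,0,-15.5,-7,0,0,-0.16]
    - [255,0,-19,-7,0,0,-0.19]
    - [255,-0.1,-22.5,-7,0,0,-0.22]
    - [255,-0.1,-24.6,-7,0,0,-0.22]
    - [255,-0.12,-25.35,-7,0,0,-0.22]
    - [255,-0.12,-25.35,-7,0,0,-0.22]
    - [255,-0.12,-25.35,-7,0,0,-0.22]
    - [255,-0.12,-25.35,-7,0,0,-0.22]

```text
t: 26.0
tcp_pos: [0.5046, 0.3987, 0.0787]
tool_rot: [0.999, -0.05, -0.001, 0.001]
force: [-0.6, 0.5, -1.1]
finger_gap: 0.451
```

```bash
python3 chk.py .5058 .4004 .0118 -5.7
```

```text
26.0 [0.5046 0.3987 0.0787] [-0.6  0.5 -1.1] 0.451 q6 2.17
psi now -5.75 shift cm [ 0.11 -0.19  6.69] turn [ 0.0014  0.0017 -0.0008]
```

>>> drive_tool:
  increments:
    - [255,0.05,-0.12,0,0,0,0]
    - [255,0.05,-0.12,2,0,0,0]
    - [255,0.05,-0.12,4,0,0,0]
    - [255,0.05,-0.12,5.3,0,0,0]
    - [255,0.05,-0.12,6,0,0,0]
    - [255,0.05,-0.12,6.3,0,0,0]
    - [255,0.05,-0.12,6.5,0,0,0]
    - [255,0.05,-0.12,6.5,0,0,0]
    - [255,0.05,-0.12,6.5,0,0,0]

```text
t: 26.9
tcp_pos: [0.5064, 0.4017, 0.0146]
tool_rot: [0.999, -0.05, 0.001, -0.0]
force: [0.2, 0.4, -1.6]
finger_gap: 0.454
```

```bash
python3 chk.py .5058 .4004 .0118 -5.7
```

```text
26.9 [0.5064 0.4017 0.0146] [ 0.2  0.4 -1.6] 0.454 q6 2.17
psi now -5.68 shift cm [-0.05  0.13  0.28] turn [-0.0007 -0.0011  0.0004]
```

>>> drive_tool:
  increments:
    - [255,-0.03,0.09,0.12,0,0,0]
    - [255,-0.03,0.09,0.18,0,0,0]
    - [255,-0.03,0.09,0.22,0,0,0]
    - [255,-0.03,0.09,0.26,0,0,0]
    - [255,-0.03,0.09,0.26,0,0,0]

```text
t: 27.4
tcp_pos: [0.5056, 0.4005, 0.0119]
tool_rot: [0.999, -0.05, 0.0, 0.0]
force: [-2.5, -1.1, 3.4]
finger_gap: 0.453
```

```bash
python3 chk.py .5058 .4004 .0118 -5.7
```

```text
27.4 [0.5056 0.4005 0.0119] [-2.5 -1.1  3.4] 0.453 q6 2.17
psi now -5.68 shift cm [0.02 0.01 0.01] turn [ 0.     -0.0001  0.0004]
```

>>> drive_tool:
  increments:
    - [130,0,0,0,0,0,0]
    - [110,0,0,0,0,0,0]
    - [70,0,0,0,0,0,0]
    - [70,0,0,0,0,0,0]
    - [70,0,0,0,0,0,0]
    - [70,0,0,-1,0,0,0]
    - [70,0,0,-3,0,0,0]
    - [70,0,0,-6,0,0,0]
    - [60,0,0,-8,0,0,0]
    - [60,0,0,-8,0,0,0]
    - [60,0,0,-8,0,0,0]

```text
t: 28.5
tcp_pos: [0.5057, 0.4006, 0.092]
tool_rot: [0.999, -0.05, 0.0, -0.0]
force: [-0.2, 0.2, -0.3]
finger_gap: 0.77
```

```bash
python3 chk.py .3691 .2737 .09 -5.7
```

```text
28.5 [0.5057 0.4006 0.092 ] [-0.2  0.2 -0.3] 0.77 q6 2.17
psi now -5.68 shift cm [-12.34  13.98   0.18] turn [-0.0006 -0.0009  0.0003]
```

>>> drive_tool:
  increments:
    - [60,-2,2.3,0,0,0,0]
    - [60,-4.5,5.1,0,0,0,0]
    - [60,-7,7.9,0,0,0,0]
    - [60,-9.5,10.8,0,0,0,0]
    - [60,-11.5,13,0,0,0,0]
    - [60,-12.3,13.9,0,0,0,0]
    - [60,-12.3,13.9,0,0,0,0]
    - [60,-12.3,13.9,0,0,0,0]
    - [60,-12.3,13.9,0,0,0,0]

```text
t: 29.4
tcp_pos: [0.3717, 0.2756, 0.0913]
tool_rot: [0.999, -0.049, 0.001, -0.001]
force: [0.8, 0.6, 0.8]
finger_gap: 0.764
```

```bash
python3 chk.py .3691 .2737 .009 -5.7
```

```text
29.4 [0.3717 0.2756 0.0913] [0.8 0.6 0.8] 0.764 q6 2.07
psi now -5.67 shift cm [-0.26  0.22  8.23] turn [-0.0014 -0.0026  0.0005]
```

>>> drive_tool:
  increments:
    - [60,-0.2,0.15,2,0,0,0]
    - [60,-0.2,0.15,5,0,0,0]
    - [60,-0.2,0.15,7.2,0,0,0]
    - [60,-0.2,0.15,8,0,0,0]
    - [60,-0.2,0.15,8.25,0,0,0]
    - [60,-0.2,0.15,8.25,0,0,0]
    - [60,-0.2,0.15,8.25,0,0,0]

```text
t: 30.1
tcp_pos: [0.368, 0.2735, 0.0095]
tool_rot: [0.999, -0.049, 0.001, -0.0]
force: [0.4, 0.1, 0.9]
finger_gap: 0.763
```

>>> drive_tool:
  increments:
    - [255,0,0,0,0,0,0]
    - [255,0,0,0,0,0,0]
    - [255,0,0,0,0,0,0]
    - [255,0,0,0,0,0,0]
    - [255,0,0,0,0,0,0]
    - [255,0,0,0,0,0,0]
    - [255,0,0,0,0,0,0]
    - [255,0,0,0,0,0,0]

```text
t: 30.9
tcp_pos: [0.3678, 0.2733, 0.01]
tool_rot: [0.999, -0.05, 0.001, -0.0]
force: [-0.6, -0.0, 6.1]
finger_gap: 0.47
```

```bash
python3 chk.py .5171 -.4218 .09 -5.7
```

```text
30.9 [0.3678 0.2733 0.01  ] [-0.6 -0.   6.1] 0.47 q6 2.06
psi now -5.68 shift cm [21.75 67.69 -8.03] turn [-0.001  -0.0018  0.0004]
```

>>> drive_tool:
  increments:
    - [255,0,0,-1.5,0,0,0]
    - [255,0,0,-4.5,0,0,0]
    - [255,0,0,-8,0,0,0]
    - [255,0.8,2.4,-8,0,0,0]
    - [255,1.9,6,-8,0,0,0]
    - [255,3.2,10,-8,0,0,0]
    - [255,4.5,14,-8,0,0,0]
    - [255,5.8,18,-8,0,0,0]
    - [255,7.1,22,-8,0,0,0]
    - [255,8.4,26,-8,0,0,0]
    - [255,9.7,30,-8,0,0,0]
    - [255,11,34,-8,0,0,0]
    - [255,12.3,38,-8,0,0,0]
    - [255,13.6,42,-8,0,0,0]
    - [255,14.9,46,-8,0,0,0]
    - [255,16.2,50,-8,0,0,0]
    - [255,17.1,53,-8,0,0,0]
    - [255,17.7,55,-8,0,0,0]
    - [255,17.7,55,-8,0,0,0]

```text
t: 32.8
tcp_pos: [0.49, -0.2955, 0.0894]
tool_rot: [0.999, -0.051, 0.002, 0.002]
force: [0.7, -0.0, -0.7]
finger_gap: 0.471
```

```bash
python3 chk.py .5158 -.4218 .09 -5.7
```

```text
32.8 [ 0.49   -0.2955  0.0894] [ 0.7 -0.  -0.7] 0.471 q6 0.94
psi now -5.86 shift cm [ 3.850e+00  1.231e+01 -1.000e-02] turn [ 0.003  -0.0035 -0.0028]
```

>>> drive_tool:
  increments:
    - [255,1,3,0,0,0,0]
    - [255,2,6.5,0,0,0,0]
    - [255,3,9.5,0,0,0,0]
    - [255,3.7,11.7,0,0,0,0]
    - [255,3.85,12.3,0,0,0,0]
    - [255,3.85,12.3,0,0,0,0]
    - [255,3.85,12.3,0,0,0,0]
    - [255,3.85,12.3,0,0,0,0]

```text
t: 33.6
tcp_pos: [0.5146, -0.4157, 0.0886]
tool_rot: [0.999, -0.049, -0.001, -0.001]
force: [-0.7, -0.8, -0.8]
finger_gap: 0.468
```

```bash
python3 chk.py .5158 -.4218 .012 -5.7
python3 - <<'E'
from h import *
o=manip.snapshot('top')
cv2.imwrite('pics/top5.png',o[:,:,::-1])
print('point','%.4f %.4f %.1f  %.0fx%.0f'%fine(o,'top',.018,*C['point'],'green',.06))
E
```

```text
33.6 [ 0.5146 -0.4157  0.0886] [-0.7 -0.8 -0.8] 0.468 q6 0.82
psi now -5.61 shift cm [0.19 0.61 7.66] turn [-0.0018  0.0016  0.0015]
point 0.5069 0.4002 -4.7  42x90
```

>>> drive_tool:
  increments:
    - [255,0.12,0.3,0.5,0,0,0]
    - [255,0.12,0.54,2.5,0,0,0]
    - [255,0.12,0.54,5,0,0,0]
    - [255,0.12,0.54,6.6,0,0,0]
    - [255,0.12,0.54,7.2,0,0,0]
    - [255,0.12,0.54,7.4,0,0,0]
    - [255,0.12,0.54,7.4,0,0,0]
    - [255,0.12,0.54,7.4,0,0,0]

```text
t: 34.45
tcp_pos: [0.5163, -0.424, 0.0158]
tool_rot: [0.999, -0.05, 0.001, 0.001]
force: [-0.1, -0.2, -0.1]
finger_gap: 0.468
```

```bash
python3 chk.py .5158 -.4218 .012 -5.7
```

```text
34.45 [ 0.5163 -0.424   0.0158] [-0.1 -0.2 -0.1] 0.468 q6 0.82
psi now -5.68 shift cm [-0.08 -0.22  0.38] turn [ 0.0013 -0.0014  0.0003]
```

>>> drive_tool:
  increments:
    - [255,-0.05,-0.17,0.12,0,0,0]
    - [255,-0.05,-0.17,0.22,0,0,0]
    - [255,-0.05,-0.17,0.29,0,0,0]
    - [255,-0.05,-0.17,0.33,0,0,0]
    - [255,-0.05,-0.17,0.33,0,0,0]

```text
t: 34.95
tcp_pos: [0.5155, -0.4217, 0.0121]
tool_rot: [0.999, -0.05, 0.0, 0.0]
force: [-1.8, 0.0, 2.4]
finger_gap: 0.467
```

```bash
python3 chk.py .5158 -.4218 .012 -5.7
```

```text
34.95 [ 0.5155 -0.4217  0.0121] [-1.8  0.   2.4] 0.467 q6 0.82
psi now -5.68 shift cm [0.03 0.01 0.01] turn [ 0.0001 -0.0002  0.0003]
```

>>> drive_tool:
  increments:
    - [125,0,0,0,0,0,0]
    - [105,0,0,0,0,0,0]
    - [70,0,0,0,0,0,0]
    - [70,0,0,0,0,0,0]
    - [70,0,0,0,0,0,0]
    - [70,0,0,-1,0,0,0]
    - [70,0,0,-3,0,0,0]
    - [70,0,0,-7,0,0,0]
    - [70,0,0,-12,0,0,0]
    - [0,-2,1.5,-16,0,0,0]
    - [0,-6,4,-20,0,0,0]
    - [0,-10,6.7,-20,0,0,0]
    - [0,-14,9.4,-20,0,0,0]
    - [0,-18,12,-20,0,0,0]
    - [0,-22,15,-20,0,0,0]
    - [0,-26,18,-20,0,0,0]
    - [0,-30,20,-20,0,0,0]
    - [0,-31,21,-20,0,0,0]
    - [0,-31,21,-20,0,0,0]

```text
t: 36.85
tcp_pos: [0.1841, -0.6014, 0.2122]
tool_rot: [0.999, -0.052, 0.0, 0.001]
force: [0.2, 0.5, -0.9]
finger_gap: 1.002
```

Run:
```python
from h import *
o=manip.snapshot('top');s=manip.snapshot('scene')
a=cv2.resize(o[90:230,150:510],(800,311),interpolation=cv2.INTER_CUBIC);b=cv2.resize(s[140:310,110:500],(650,283),interpolation=cv2.INTER_CUBIC)
b=cv2.copyMakeBorder(b,0,0,0,150,cv2.BORDER_CONSTANT);cv2.imwrite('pics/final.png',np.vstack([a,b])[:,:,::-1])
im=cv2.imread('pics/top0.png')[:,:,::-1].copy()
for k in P:
    p=fine(o,'top',.018,*C[k],'green',.06);c=fine(im,'top',.008,*C[k],'card')
    print(k,'d mm %.1f %.1f  dang %.1f  %.0fx%.0f'%((p[0]-c[0])*1e3,(p[1]-c[1])*1e3,p[2]-c[2],p[3],p[4]))
print(manip.sense()['t'],manip.sense()['tcp_pos'])
```

```text
small d mm 0.3 -0.9  dang 6.5  40x47
point d mm -0.1 -0.1  dang 1.0  42x90
square d mm 0.2 -1.1  dang -0.1  40x96
large d mm -0.7 -0.2  dang 92.4  58x60
round d mm 1.5 -0.5  dang -0.4  39x97
36.95 [ 0.18696168 -0.59931829  0.21174005]
```

View pics/final.png

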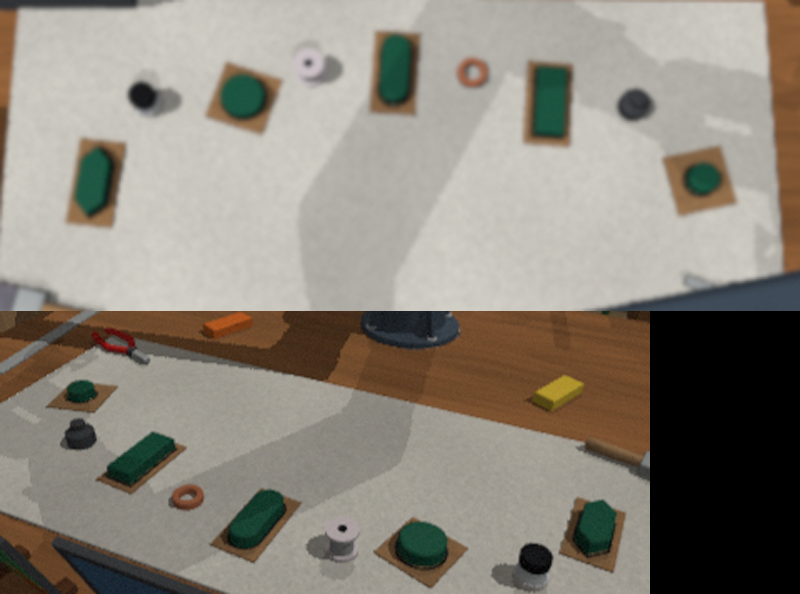

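The final picture shows all five pieces flat and inside their outlines. The top-crop positions are pointed bar (95,182), large disc (243,97), round bar (395,70), square bar (549,100) and small disc (703,178). The look-alikes are untouched and the robot is clear.

```bash
python3 -c "
from station import manip
print(manip.sign_off())"
```

```text
the job is handed in; nothing more can be done
None
```

All five glass pieces are on their matching cards, set down on light contact and none dropped, and the job is handed in at about 37 s of the 134 s allowed.

- **Placement:** in the last camera check each piece measured within about 1.6 mm of its card's centre. The worst was the round bar, 1.5 mm along its length. Bar angles were within about 1° of the outline: pointed bar 1.0°, round bar 0.4°, square bar 0.1°.
- **Contact forces:** the highest tool force I read was about 8 N while gripping and about 5 N at set-down. The force was only read at the end of each move.
- **Look-alikes:** the yellow and orange bars were not touched, and the arm was clear of everything at hand-in.
- **One disagreement:** the small disc's outline in the last view measured 40 x 47 mm instead of a 42 mm circle. Its visible side and shading probably stretched the outline, so its centre reading (1 mm off) is a little less certain. The pictures show it lying flat inside its circle.

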